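Trip test of a kitchen safety box, then a tester held on its contact

TASK

Test the safety box on the worktop: press its yellow button so that the orange-knobbed lever drops by itself, then lift the lever all the way back up until it stays. Then take the red tester out of its stand and touch its springy tip to the red-ringed brass contact, tester upright and pressed lightly so that the tip is pushed in about half way; finish while still gripping it and holding it there. Do not touch the blue-ringed contact with the tester, and do not disturb the mug, the lemon or the salt shaker.

Things in the scene. Friction and masses are not known exactly. Their poses are not given: they have to be found in the camera images.
- unit: the white safety box, fixed to the worktop, 130 (x) x 170 (y) x 65 mm high, grey foot. Origin: centre of its underside; x points to its back, y to its left (seen from the robot), z up. The lever is at its front, right of the middle; the button at the front left, the two contacts at the back right, a flat round outlet at the back left
- test_button (a joint): the yellow push button (radius 12 mm) on the box: travel in m, 0 out, about 0.005 fully in; spring-loaded. Pushed in (3 to 4 mm, 3 to 6 N) it trips the lever. Keep it in for half a second, until the lever is down
- test_button_top (a point): centre of the top face of the yellow button, 87 mm above the worktop, 10 mm above its black collar (radius 20 mm); it is pressed straight down
- lever_angle (a joint): the lever's angle in rad: 0 up (set; stands 65 degrees above level, leaning to the box's front), 1.1 dropped (level, 2 degrees above, pointing to the box's front). A snap spring drives it to the nearer end from about 0.3 rad; lifting it from the dropped end takes about 1 to 2 N at the knob
- lever: the lever (black arm 9 mm thick, orange knob); origin on its axis, 55 mm from the knob's centre; it runs along the box's y
- lever_knob (a point): centre of the orange knob at the lever's end, a cylinder of 16 mm diameter, 18 mm long along the box's y, its flat ends free to be pinched. It moves on an arc of 55 mm radius about the lever's axis in the box's x-z plane. Dropped, it stands 60 mm above the worktop, 27 mm clear in front of the box
- contact_red: the contact to be tested: a brass disc of radius 8 mm, 5 mm high, in a red ring of radius 15 mm, fixed on top of the box. Origin: centre of its underside. It and the blue one may change places from run to run
- contact_red_top (a point): centre of the brass top face of the red-ringed contact, 70 mm above the worktop
- contact_blue: the same contact with a blue ring, 55 mm beside the red one; not to be touched with the tester. Origin: centre of its underside
- stand: grey block 70 x 70 x 60 mm high on a flat black foot of 90 mm, fixed; the tester hangs in the 20 mm hole in its middle. Origin: centre of its underside
- tester: red tester: square handle 22 x 22 x 71 mm, its lower end face resting on the stand's top; below it a black barrel 14 mm thick, 28 mm long, then the steel tip, 20 mm long. Origin: centre of the handle's lower end; z up along the handle (its end at 71 mm), x and y along its flat sides; tip at z = -48 mm. About 0.09 kg. Lift it 50 mm to clear the stand
- tester_tip (a joint): how far the tester's sprung tip is pushed in, m: 0 out, 0.010 fully in; pushing force 1 N at the start, growing to 3.5 N at 10 mm, then hard
- tester_point (a point): the rounded end of the tester's tip (radius 2.5 mm), 48 mm below the tester's origin when out
- mug: white spotted mug, 92 mm wide, 93 mm high; stays. Origin: centre of its underside
- lemon: lemon, 71 x 53 x 51 mm; stays. Origin: under its middle
- shaker: salt shaker, 42 mm wide, 91 mm high; stays. Origin: centre of its underside
There are look-alikes about, which are no part of the job. Of the things that look like the unit, the larger one is meant.

How it is judged:
By the outcome, as a careful person would: the job done as asked, in the order asked, and still so for the second after the job is handed in, while the arm keeps its last pose, push and grip.
It also fails if it takes over 61 s, if anything falls off the work surface, if the arm or the gripper's body presses on something with over 40 N, if the wrist force passes 120 N, or if a joint passes its speed limit or range.

ROBOT

A 6-joint arm with a two-finger parallel gripper is mounted at the origin on a cart in front of the work surface, level with it; the furniture and walls round the work are solid. World frame = base frame: x ahead of the robot, y to its left, z up, the work surface at z = 0. Lengths are in m, angles in degrees, forces in N, time in s.
With the tool pointing down it reaches from about 0.275 to 0.725 m from the base axis. Payload 15.9 kg.
Tool frame: the origin (TCP) lies on the centre line of the jaws, within the pads' length; the fingertips stand 22 mm ahead of it and the grasp point (between the pads) lies 3 mm ahead of it; z points along the fingers, y is the direction in which the jaws open and shut (so a half turn about z gives the same grasp; the last joint's range is limited). The gripper opens to 85 mm and grips with 20 to 120 N. Pads are 22 mm wide; open, the fingers measure 114 mm over their backs; the gripper's body (76 mm by 85 mm) begins 54 mm behind the grasp point. The pads swing forward as they close: fully open they stand 13 mm farther back than shut.
Start: joints at [-72.708, 12.198, -1.971, 75.831, 0, 90], TCP at [0.149, -0.477, 0.253] pointing down, gripper open.
Joint ranges: [-170.91, 170.91], [-42.67, 98.43], [-65.05, 77.54], [-120.47, 116.71], [-90, 82.35], [-180, 180]. Speed limits (degrees/s): [108.29, 108.29, 136.94, 147.25, 180, 180].

INTERFACE

Orientations are given as a 3x3 rotation matrix whose columns are the frame's x, y, z axes.
In Python, from plant import * gives the robot as it stands.
- The arm moves only by the tool drive_tool, never from a script. Its argument "moves" is a list of rows, each an object of numbers: "dx", "dy", "dz": the shift along the tool's x, y, z in m; "wx", "wy", "wz": the turn, a rotation vector about the tool's x, y, z in rad; "claw": the opening, from 0 (shut) to 1 (fully open). In form: [{"dx": .., "dy": .., "dz": .., "wx": .., "wy": .., "wz": .., "claw": ..}, ...]. A call has 1 to 12 rows; each row shifts and turns the commanded pose from where the row before left it, along the tool's axes as they then stand; what a row does not reach is not made up. A row lasts 1/10 s, in which the tool goes at most 50 mm and 8.59 degrees, less where a joint would pass 70% of its speed; a pose out of reach is approached as far as the arm can. A call with a gripper value outside its range is refused whole. The fingers move at their own pace and stop on an object; "grip_force" is the grip in N (left out, the last holds). Time passes only in rows, so rows that do not move let the fingers close. It gives the time, the measured TCP pose, the force and the opening at its end, in the units of the state.
- get_state(): the state, without advancing time (a new reading comes with each control period).
- capture(name): name is "side" or "top" or "wrist"; returns (picture, depth): 384x512x3 uint8, red, green, blue; 384x512 float32, m along the optical axis (not along the pixel's ray), 0 where there is no reading.
- camera_params(name): a dict with "camera_matrix" (3x3 intrinsics, pixels), "eye" and "orientation" of the camera in the world. Camera axes: x right, y down, z forward; pixel columns grow to the right and rows downward; lengths in m; the calibration is good to about 2 mm. A picture is of the moment at which its call begins: read the wrist's pose just before it. camera_params takes no time and is no camera call; for the wrist camera it gives the pose at the moment of the call.
- job_done(): hands the job in, once; it reports no verdict.
The state is a dict: "time_s": time; "qpos": joint angles; "joint_vel": joint speeds; "tau": joint torques, N m; "tool_pos": TCP position; "eef_rot": TCP orientation; "force": force on the tool from outside, world axes, zero at the start; "ft_torque": the same for the moment, N m; "width": opening from 0.0 (shut) to 1.0 (fully open).
Only numpy, scipy, OpenCV 4.12 (cv2) and the standard library are available. Lean on these libraries where they do the work, as an engineer would, in place of code of your own. Each camera call takes 0.05 s, during which the arm holds its last target. There are 200 camera calls.

## Working session

There is one attempt and no reset: what is moved stays moved. The work goes in short steps, Python scripts to look and compute and a tool call to move; the robot and the scene stay as the last step left them, time stands still between calls to the robot, and variables do not carry over. Pictures are saved under pics/ and viewed, about 8 in all and at most 12, crops included, and the job is handed in when it is done.

Besides the shell and the picture viewer there is one more tool, called after ">>>" as name(argument=value, ...), one argument or row to a line, values as JSON. drive_tool: Moves the arm, as the interface text tells. Its arguments: {"type":"object","properties":{"moves":{"type":"array","items":{"type":"object","properties":{"dx":{"type":"number"},"dy":{"type":"number"},"dz":{"type":"number"},"wx":{"type":"number"},"wy":{"type":"number"},"wz":{"type":"number"},"claw":{"type":"number"}}}},"grip_force":{"type":"number"}},"required":["moves"]}

```bash
mkdir -p pics; ls
cat > h.py <<'E'
from plant import *
import numpy as np, cv2
def snap(n,f):
    p=camera_params(n); im,d=capture(n)
    cv2.imwrite('pics/'+f+'.png',im[:,:,::-1]); np.savez('pics/'+f+'.npz',im=im,d=d,K=p['camera_matrix'],eye=p['eye'],R=p['orientation'])
    return im,d,p
def load(f): return np.load('pics/'+f+'.npz')
def pts(z):
    K,R,e,d=[np.array(z[k],float) for k in('K','R','eye','d')]
    v,u=np.mgrid[:d.shape[0],:d.shape[1]]
    c=np.stack([(u-K[0,2])/K[0,0]*d,(v-K[1,2])/K[1,1]*d,d],-1)
    return c@R.T+e
def ray(z,u,v,h):
    K,R,e=[np.array(z[k],float) for k in('K','R','eye')]
    r=R@np.linalg.inv(K)@np.array([u,v,1.]); return e+r*(h-e[2])/r[2]
E
python3 - <<'E'
from h import *
ims=[]
for n in('side','top'):
    im,d,p=snap(n,n+'0'); print(n,p['eye'],p['orientation']); ims.append(im)
print(get_state())
E
```

```text
pics
side [0.28851688 1.15030094 0.86558053] [[-0.97037421 -0.14812064  0.19087736]
 [-0.24036097  0.51170513 -0.82485421]
 [ 0.02450501 -0.84629672 -0.53214788]]
top [ 0.31320449 -0.02615721  1.44217495] [[-0.02080133 -0.98393926  0.17728741]
 [-0.9997342   0.0222339   0.00609748]
 [-0.00994134 -0.17711346 -0.98414023]]
{'time_s': 0.1, 'qpos': array([-7.27076674e+01,  1.22220214e+01, -2.00410522e+00,  7.58307743e+01,
       -7.02204671e-04,  9.00021845e+01]), 'joint_vel': array([-0.03781047, -0.10338496,  0.01262312,  0.03883598, -0.00057333,
        0.03206487]), 'tau': array([ 1.92383908e-03, -6.87256336e+01,  4.87799621e+01,  1.24058663e-02,
        2.32914290e-04, -2.06892423e-05]), 'tool_pos': array([ 0.14853742, -0.47713573,  0.25286904]), 'eef_rot': array([[ 9.54811915e-01,  2.97210553e-01, -3.06900040e-04],
       [ 2.97210711e-01, -9.54811448e-01,  9.44576250e-04],
       [-1.22936419e-05, -9.93106637e-04, -9.99999507e-01]]), 'force': array([-0.21729747,  0.48221672,  0.26038683]), 'ft_torque': array([ 0.05461745, -0.02985019, -0.0338722 ]), 'width': 0.9976158127083246}
```

View pics/top0.png

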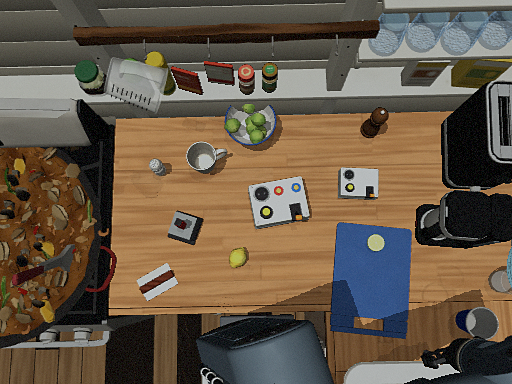

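View pics/side0.png

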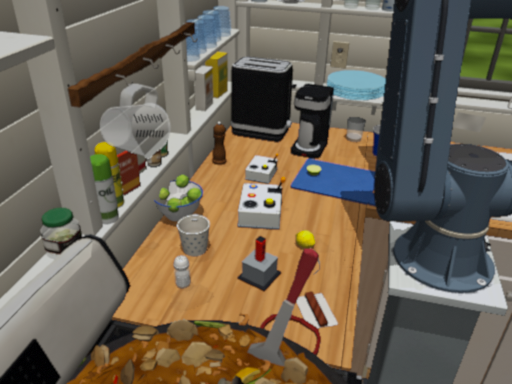

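The top view shows the box at about (280,202): button (266,212), red contact (279,190), blue (296,187), lever (297,214). The stand with the tester is at (185,227), the lemon at (238,257), the mug at (202,157) and the shaker at (157,167). The smaller look-alike box is at (358,183).

Run:
```python
from h import *
z=load('top0'); im=z['im']; P=pts(z); hsv=cv2.cvtColor(im,cv2.COLOR_RGB2HSV).astype(int)
H,S,V=[hsv[...,i] for i in range(3)]
roi=np.zeros(H.shape,bool); roi[170:235,240:315]=1
def cen(m,h,name):
    n,l,st,c=cv2.connectedComponentsWithStats(m.astype(np.uint8))
    i=1+np.argmax(st[1:,4]); u,v=c[i]; print(name,c[i].round(1),st[i,4],ray(z,u,v,h).round(4),'depth',np.median(P[l==i],0).round(4)); return ray(z,u,v,h)
yb=cen(roi&(H>23)&(H<33)&(S>180),.087,'yel')
r=cen(roi&((H<6)|(H>174))&(S>130),.067,'red')
b=cen(roi&(H>100)&(H<125)&(S>120),.067,'blue')
cen(roi&(H>8)&(H<20)&(S>200)&(V>150)&(P[...,2]>.06),.11,'orange')
m=roi&(P[...,2]>.05)
c=max(cv2.findContours(m.astype(np.uint8),0,2)[0],key=cv2.contourArea);print('boxdepth',cv2.minAreaRect(c))
w=roi&(P[...,2]>.058)&(P[...,2]<.072)
pp=P[w][:,:2]; rc=cv2.minAreaRect(pp.astype(np.float32)); print('box',rc)
# yaw from contacts (y axis: from right one to left one)
a,c2=(r,b) if r[1]>b[1] else (b,r)
d=a-c2; print('sep',np.linalg.norm(d),'yaw',np.degrees(np.arctan2(-d[0],d[1])))
rs=np.zeros(H.shape,bool); rs[205:250,160:210]=1
cen(rs&((H<6)|(H>174))&(S>130)&(P[...,2]>.11),.131,'tester')
m=rs&(P[...,2]>.05)&(P[...,2]<.066); pp=P[m][:,:2];print('stand',cv2.minAreaRect(pp.astype(np.float32)),np.median(P[m][:,2]))
m=rs&(P[...,2]>.11);print('tester depth',cv2.minAreaRect(P[m][:,:2].astype(np.float32)),P[m][:,2].max())
big=cv2.resize(im[165:260,150:320],None,fx=4.6,fy=4.6,interpolation=cv2.INTER_CUBIC); cv2.imwrite('pics/c1.png',big[:,:,::-1])
```

```text
yel [266.9 214.4] 7 [ 0.5203 -0.0484  0.087 ] depth [ 0.5203 -0.049   0.082 ]
red [278.1 190.3] 43 [ 0.5977 -0.0851  0.067 ] depth [ 0.5988 -0.0848  0.0667]
blue [295.9 187.3] 39 [ 0.6059 -0.1401  0.067 ] depth [ 0.6039 -0.1404  0.0664]
orange [298.2 218.6] 8 [ 0.5022 -0.1402  0.11  ] depth [ 0.5014 -0.1407  0.112 ]
boxdepth ((278.70697021484375, 201.4092254638672), (43.19430160522461, 55.38394546508789), 79.5625228881836)
box ((0.5656477212905884, -0.0856318324804306), (0.13227152824401855, 0.16934368014335632), 9.388998985290527)
sep 0.05564847652513483 yaw 8.5180963599519
tester [180.7 224.1] 17 [0.4907 0.2027 0.131 ] depth [0.4904 0.2028 0.1225]
stand ((0.49763762950897217, 0.2106923758983612), (0.07169848680496216, 0.07012087851762772), 71.20016479492188) 0.05957625076726769
tester depth ((0.41282913088798523, 0.09327751398086548), (0.3101883828639984, 0.023281261324882507), 54.45965576171875) 1.442174954398525
```

View pics/c1.png

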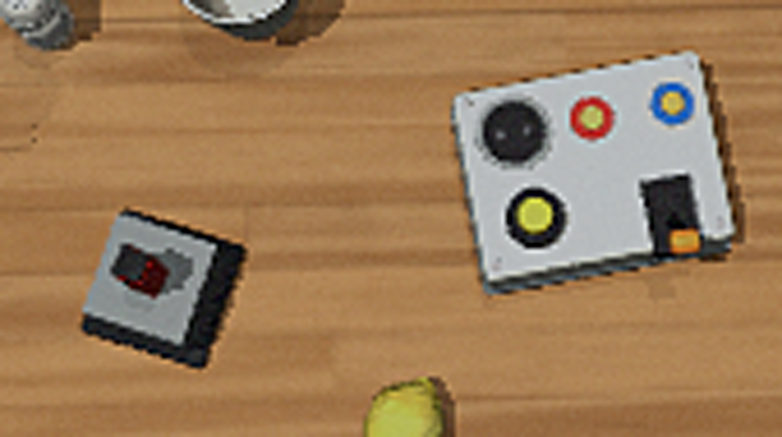

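The crop confirms the layout. The box yaw is about 9°, and red is the left-hand contact. The tester's top is dark grey, near pixel (178.7,222) in the full image. Next I move above the box for a close look with the wrist camera.

```bash
cat >> h.py <<'E'
def to(p,yaw=None):
    s=get_state(); R=s['eef_rot']; d=np.array(p)-s['tool_pos']; print('t',s['time_s'],'pos',s['tool_pos'].round(4),'tool shift',(R.T@d).round(4),'len',np.linalg.norm(d).round(3),end=' ')
    if yaw is not None:
        y=np.radians(yaw); T=np.array([[np.cos(y),np.sin(y),0],[np.sin(y),-np.cos(y),0],[0,0,-1]])
        print('rot',cv2.Rodrigues(R.T@T)[0].ravel().round(4),end=' ')
    print('F',s['force'].round(2),'w',round(s['width'],3))
E
python3 - <<'E'
from h import *
p=camera_params('wrist'); s=get_state(); print((s['eef_rot'].T@(p['eye']-s['tool_pos'])).round(3),(s['eef_rot'].T@p['orientation']).round(3),p['camera_matrix'])
to([.50,-.085,.27],9.1)
E
```

```text
[ 0.072  0.001 -0.121] [[-0.    -0.959 -0.283]
 [ 1.    -0.     0.   ]
 [-0.    -0.283  0.959]] [[319.14322133   0.         255.3236846 ]
 [  0.         319.14322133 192.9733079 ]
 [  0.           0.           1.        ]]
t 0.1 pos [ 0.1485 -0.4771  0.2529] tool shift [ 0.4521 -0.27   -0.0169] len 0.527 rot [-1.000e-03  1.000e-04  1.429e-01] F [-0.22  0.48  0.26] w 0.998
```

>>> drive_tool(
  moves=[
    {"dx": 0.0377, "dy": -0.0225, "dz": -0.0014, "claw": 0},
    {"dx": 0.0377, "dy": -0.0225, "dz": -0.0014, "claw": 0},
    {"dx": 0.0377, "dy": -0.0225, "dz": -0.0014, "claw": 0},
    {"dx": 0.0377, "dy": -0.0225, "dz": -0.0014, "claw": 0},
    {"dx": 0.0377, "dy": -0.0225, "dz": -0.0014, "claw": 0},
    {"dx": 0.0377, "dy": -0.0225, "dz": -0.0014, "claw": 0},
    {"dx": 0.0377, "dy": -0.0225, "dz": -0.0014, "claw": 0},
    {"dx": 0.0377, "dy": -0.0225, "dz": -0.0014, "claw": 0},
    {"dx": 0.0377, "dy": -0.0225, "dz": -0.0014, "claw": 0},
    {"dx": 0.0377, "dy": -0.0225, "dz": -0.0014, "claw": 0},
    {"dx": 0.0377, "dy": -0.0225, "dz": -0.0014, "claw": 0},
    {"dx": 0.0377, "dy": -0.0225, "dz": -0.0014, "wz": 0.143, "claw": 0},
  ],
)

```text
schema error: expected keys dx, dy, dz, wx, wy, wz, claw
```

>>> drive_tool(
  moves=[
    {"claw": 0},
    {"claw": 0},
    {"claw": 0},
  ],
)

```text
schema error: expected keys dx, dy, dz, wx, wy, wz, claw
```

Run:
```python
from h import *
to([.50,-.085,.27],9.1)
im,d,p=snap('wrist','w1')
```

```text
t 0.1 pos [ 0.1485 -0.4771  0.2529] tool shift [ 0.4521 -0.27   -0.0169] len 0.527 rot [-1.000e-03  1.000e-04  1.429e-01] F [-0.22  0.48  0.26] w 0.998
```

View pics/w1.png

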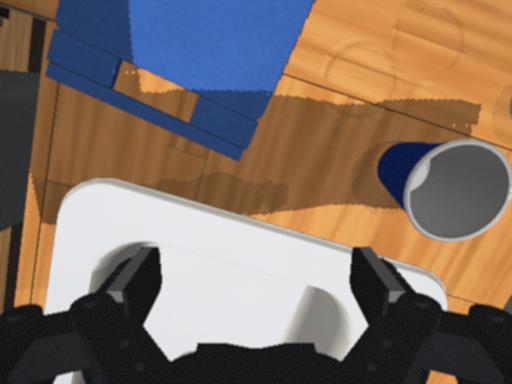

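The move was refused because every row needs all the keys, so this picture only shows the start pose. I'm sending it again.

>>> drive_tool(
  moves=[
    {"dx": 0.0377, "dy": -0.0225, "dz": -0.0014, "wx": 0, "wy": 0, "wz": 0, "claw": 0},
    {"dx": 0.0377, "dy": -0.0225, "dz": -0.0014, "wx": 0, "wy": 0, "wz": 0, "claw": 0},
    {"dx": 0.0377, "dy": -0.0225, "dz": -0.0014, "wx": 0, "wy": 0, "wz": 0, "claw": 0},
    {"dx": 0.0377, "dy": -0.0225, "dz": -0.0014, "wx": 0, "wy": 0, "wz": 0, "claw": 0},
    {"dx": 0.0377, "dy": -0.0225, "dz": -0.0014, "wx": 0, "wy": 0, "wz": 0, "claw": 0},
    {"dx": 0.0377, "dy": -0.0225, "dz": -0.0014, "wx": 0, "wy": 0, "wz": 0, "claw": 0},
    {"dx": 0.0377, "dy": -0.0225, "dz": -0.0014, "wx": 0, "wy": 0, "wz": 0, "claw": 0},
    {"dx": 0.0377, "dy": -0.0225, "dz": -0.0014, "wx": 0, "wy": 0, "wz": 0, "claw": 0},
    {"dx": 0.0377, "dy": -0.0225, "dz": -0.0014, "wx": 0, "wy": 0, "wz": 0, "claw": 0},
    {"dx": 0.0377, "dy": -0.0225, "dz": -0.0014, "wx": 0, "wy": 0, "wz": 0, "claw": 0},
    {"dx": 0.0377, "dy": -0.0225, "dz": -0.0014, "wx": 0, "wy": 0, "wz": 0, "claw": 0},
    {"dx": 0.0377, "dy": -0.0225, "dz": -0.0014, "wx": 0, "wy": 0, "wz": 0.143, "claw": 0},
  ],
)

```text
time_s: 1.35
tool_pos: [0.5012, -0.0834, 0.2701]
eef_rot: [[0.987, 0.158, -0.0], [0.158, -0.987, -0.0], [-0.0, 0.0, -1.0]]
force: [0.3, -0.8, 0.2]
width: 0.0
```

>>> drive_tool(
  moves=[
    {"dx": 0, "dy": 0, "dz": 0, "wx": 0, "wy": 0, "wz": 0, "claw": 0},
    {"dx": 0, "dy": 0, "dz": 0, "wx": 0, "wy": 0, "wz": 0, "claw": 0},
    {"dx": 0, "dy": 0, "dz": 0, "wx": 0, "wy": 0, "wz": 0, "claw": 0},
  ],
)

```text
time_s: 1.65
tool_pos: [0.4998, -0.0856, 0.27]
eef_rot: [[0.987, 0.159, -0.0], [0.159, -0.987, -0.0], [-0.0, 0.0, -1.0]]
force: [-0.3, -0.3, 0.2]
width: -0.002
```

Run:
```python
from h import *
to([.50,-.085,.27],9.1)
im,d,p=snap('wrist','w1')
```

```text
t 1.65 pos [ 0.4998 -0.0856  0.27  ] tool shift [ 0.0003 -0.0006 -0.    ] len 0.001 rot [0.0001 0.0005 0.0011] F [-0.25 -0.28  0.22] w -0.002
```

View pics/w1.png

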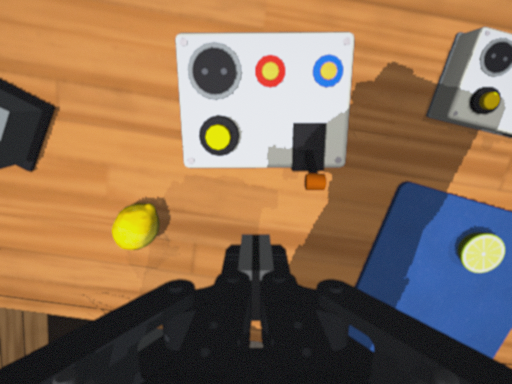

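The box is clear from here: button (218,137), red contact (271,70), blue (328,70), knob (316,181). Next I compute their positions.

```bash
cat >> h.py <<'E'
def comp(m):
    n,l,st,c=cv2.connectedComponentsWithStats(m.astype(np.uint8)); i=1+np.argmax(st[1:,4]); return c[i],st[i,4],l==i
def mea(z):
    im=z['im'];P=pts(z);hsv=cv2.cvtColor(im,cv2.COLOR_RGB2HSV).astype(int);H,S,V=[hsv[...,i] for i in range(3)]
    return im,P,H,S,V
E
python3 - <<'E'
from h import *
z=load('w1'); im,P,H,S,V=mea(z)
roi=np.zeros(H.shape,bool); roi[25:200,170:360]=1
B=roi&(P[...,2]>.03)
out={}
for n,m,h in [('yel',B&(H>25)&(H<34)&(S>180),.087),('red',B&((H<6)|(H>172))&(S>130),.067),('blue',B&(H>100)&(H<125)&(S>120),.067),('knob',B&(H>6)&(H<18)&(S>200)&(P[...,2]>.09),.112)]:
    c,a,l=comp(m); 
    (cx,cy),rr=cv2.minEnclosingCircle(np.argwhere(l)[:,::-1].astype(np.float32))
    out[n]=ray(z,cx,cy,h); print(n,c.round(1),(round(cx,1),round(cy,1)),a,out[n].round(4),np.median(P[l],0).round(4))
m=B&(P[...,2]>.058)&(P[...,2]<.072); rc=cv2.minAreaRect(P[m][:,:2].astype(np.float32)); print('box',rc)
d=out['red']-out['blue'];print('sep',np.linalg.norm(d),'yaw',np.degrees(np.arctan2(-d[0],d[1])))
y=np.radians(9.2);R=np.array([[np.cos(y),-np.sin(y)],[np.sin(y),np.cos(y)]])
for n in out: print(n,((out[n][:2]-np.array(rc[0]))@R).round(4))
k=B&(V<60)&(P[...,2]>.066); k[:,:280]=0; print('housing z',np.percentile(P[k][:,2],[5,50,95]))
to([*out['yel'][:2],.125])
E
```

```text
yel [217.6 136.6] (217.5, 136.5) 523 [ 0.5315 -0.0452  0.087 ] [ 0.5315 -0.0452  0.0868]
red [269.9  70.8] (270.0, 70.8) 422 [ 0.5983 -0.0847  0.067 ] [ 0.598  -0.0844  0.067 ]
blue [327.2  70.6] (327.7, 70.6) 467 [ 0.6072 -0.1387  0.067 ] [ 0.6068 -0.1377  0.067 ]
knob [315.1 181.4] (315.0, 181.5) 310 [ 0.5089 -0.1394  0.112 ] [ 0.5098 -0.1389  0.1147]
box ((0.5671184659004211, -0.08481976389884949), (0.13142037391662598, 0.17080751061439514), 8.975341796875)
sep 0.05479235635167712 yaw 9.341915083339606
yel [-0.0288  0.0448]
red [ 0.0308 -0.0048]
blue [ 0.031  -0.0596]
knob [-0.0662 -0.0446]
housing z [0.06612566 0.06706345 0.09322141]
t 1.7 pos [ 0.4998 -0.0858  0.2701] tool shift [ 0.0379 -0.0351  0.1451] len 0.154 F [ 0.05 -1.18 -0.96] w -0.002
```

>>> drive_tool(
  moves=[
    {"dx": 0.0127, "dy": -0.0117, "dz": 0.03, "wx": 0, "wy": 0, "wz": 0, "claw": 0},
    {"dx": 0.0126, "dy": -0.0117, "dz": 0.04, "wx": 0, "wy": 0, "wz": 0, "claw": 0},
    {"dx": 0.0126, "dy": -0.0117, "dz": 0.04, "wx": 0, "wy": 0, "wz": 0, "claw": 0},
    {"dx": 0, "dy": 0, "dz": 0.035, "wx": 0, "wy": 0, "wz": 0, "claw": 0},
    {"dx": 0, "dy": 0, "dz": 0.01, "wx": 0, "wy": 0, "wz": 0, "claw": 0},
    {"dx": 0, "dy": 0, "dz": 0, "wx": 0, "wy": 0, "wz": 0, "claw": 0},
    {"dx": 0, "dy": 0, "dz": 0, "wx": 0, "wy": 0, "wz": 0, "claw": 0},
  ],
)

```text
time_s: 2.4
tool_pos: [0.5328, -0.0452, 0.1169]
eef_rot: [[0.988, 0.157, 0.002], [0.157, -0.988, -0.0], [0.002, 0.001, -1.0]]
force: [0.8, -0.9, 0.1]
width: 0.001
```

>>> drive_tool(
  moves=[
    {"dx": 0, "dy": 0, "dz": 0.003, "wx": 0, "wy": 0, "wz": 0, "claw": 0},
    {"dx": 0, "dy": 0, "dz": 0.003, "wx": 0, "wy": 0, "wz": 0, "claw": 0},
    {"dx": 0, "dy": 0, "dz": 0, "wx": 0, "wy": 0, "wz": 0, "claw": 0},
    {"dx": 0, "dy": 0, "dz": 0, "wx": 0, "wy": 0, "wz": 0, "claw": 0},
  ],
)

```text
time_s: 2.8
tool_pos: [0.5322, -0.0445, 0.1093]
eef_rot: [[0.987, 0.158, 0.0], [0.158, -0.987, -0.0], [0.0, 0.0, -1.0]]
force: [-0.2, 0.3, 0.3]
width: 0.004
```

>>> drive_tool(
  moves=[
    {"dx": 0, "dy": 0, "dz": 0.002, "wx": 0, "wy": 0, "wz": 0, "claw": 0},
    {"dx": 0, "dy": 0, "dz": 0.0022, "wx": 0, "wy": 0, "wz": 0, "claw": 0},
    {"dx": 0, "dy": 0, "dz": 0, "wx": 0, "wy": 0, "wz": 0, "claw": 0},
    {"dx": 0, "dy": 0, "dz": 0, "wx": 0, "wy": 0, "wz": 0, "claw": 0},
  ],
)

```text
time_s: 3.2
tool_pos: [0.5324, -0.0445, 0.105]
eef_rot: [[0.987, 0.158, 0.0], [0.158, -0.987, -0.0], [0.0, 0.0, -1.0]]
force: [0.7, 0.6, 2.1]
width: 0.002
```

>>> drive_tool(
  moves=[
    {"dx": 0, "dy": 0, "dz": 0.0005, "wx": 0, "wy": 0, "wz": 0, "claw": 0},
    {"dx": 0, "dy": 0, "dz": 0, "wx": 0, "wy": 0, "wz": 0, "claw": 0},
    {"dx": 0, "dy": 0, "dz": 0, "wx": 0, "wy": 0, "wz": 0, "claw": 0},
    {"dx": 0, "dy": 0, "dz": 0, "wx": 0, "wy": 0, "wz": 0, "claw": 0},
    {"dx": 0, "dy": 0, "dz": 0, "wx": 0, "wy": 0, "wz": 0, "claw": 0},
  ],
)

```text
time_s: 3.7
tool_pos: [0.5322, -0.0444, 0.1044]
eef_rot: [[0.987, 0.158, 0.0], [0.158, -0.987, 0.0], [0.0, -0.0, -1.0]]
force: [1.8, 0.6, 1.5]
width: 0.002
```

Run:
```python
from h import *
for n in('side','wrist'):
    im,d,p=snap(n,n+'2')
for f in('side2','wrist2'):
    z=load(f); im,P,H,S,V=mea(z)
    m=(H>4)&(H<18)&(S>200)&(V>100)&(P[...,2]>.03)&(P[...,2]<.15)&(abs(P[...,0]-.5)<.09)&(abs(P[...,1]+.14)<.06)
    if m.any(): print(f,m.sum(),comp(m)[0],np.median(P[comp(m)[2]],0).round(4))
print(get_state()['force'])
```

```text
side2 20 [291.5 192.5] [ 0.4768 -0.1393  0.0637]
[ 1.67822513 -0.5501651   0.68438239]
```

The side view puts the knob at (0.477,-0.139,0.064), so the lever has dropped. I retract, then approach the knob with the jaws along the box's y.

Run:
```python
from h import *
to([.4755,-.1445,.165],9.2)
```

```text
t 3.8 pos [ 0.5322 -0.0445  0.1044] tool shift [-0.0718  0.0898 -0.0606] len 0.13 rot [-0.     -0.     -0.0018] F [ 1.68 -0.55  0.68] w -0.006
```

>>> drive_tool(
  moves=[
    {"dx": 0, "dy": 0, "dz": -0.03, "wx": 0, "wy": 0, "wz": 0, "claw": 0},
    {"dx": 0, "dy": 0, "dz": -0.03, "wx": 0, "wy": 0, "wz": 0, "claw": 0.6},
    {"dx": -0.0239, "dy": 0.0299, "dz": 0, "wx": 0, "wy": 0, "wz": -0.0018, "claw": 0.6},
    {"dx": -0.0239, "dy": 0.0299, "dz": 0, "wx": 0, "wy": 0, "wz": 0, "claw": 0.6},
    {"dx": -0.0239, "dy": 0.0299, "dz": 0, "wx": 0, "wy": 0, "wz": 0, "claw": 0.6},
    {"dx": 0, "dy": 0, "dz": 0, "wx": 0, "wy": 0, "wz": 0, "claw": 0.6},
    {"dx": 0, "dy": 0, "dz": 0, "wx": 0, "wy": 0, "wz": 0, "claw": 0.6},
    {"dx": 0, "dy": 0, "dz": 0, "wx": 0, "wy": 0, "wz": 0, "claw": 0.6},
  ],
)

```text
time_s: 4.6
tool_pos: [0.4759, -0.1439, 0.1643]
eef_rot: [[0.987, 0.16, -0.0], [0.16, -0.987, 0.0], [-0.0, -0.0, -1.0]]
force: [-0.1, -0.2, -0.3]
width: 0.604
```

Run:
```python
from h import *
im,d,p=snap('wrist','w3')
z=load('w3'); im,P,H,S,V=mea(z)
m=(H>4)&(H<18)&(S>200)&(V>100)&(P[...,2]>.04)&(P[...,2]<.15)&(abs(P[...,0]-.48)<.05)&(abs(P[...,1]+.14)<.04)
c,a,l=comp(m); print(c,a,np.median(P[l],0).round(4),ray(z,*c,.066).round(4), 'ext',cv2.minAreaRect(P[l][:,:2].astype(np.float32)))
to([.4755,-.1445,.068],9.2)
```

```text
[256.20979021 200.03263403] 429 [ 0.4786 -0.145   0.0668] [ 0.4781 -0.1449  0.066 ] ext ((0.47754040360450745, -0.14514176547527313), (0.013922227546572685, 0.01674511469900608), 8.184425354003906)
t 4.65 pos [ 0.476  -0.1437  0.1643] tool shift [-0.0006  0.0007  0.0963] len 0.096 rot [-0.0003  0.0002  0.0009] F [-0.04  0.21 -0.46] w 0.601
```

View pics/w3.png

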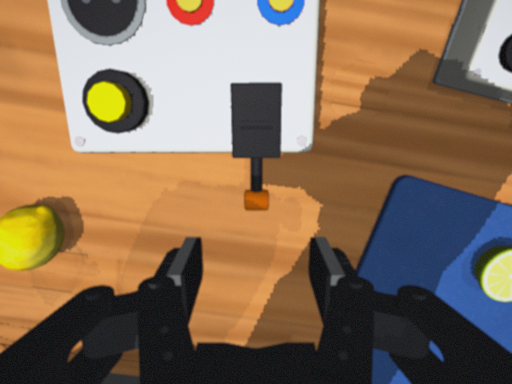

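The lever is level and the knob (256,200) lies midway between the jaws. I go down and pinch it gently.

>>> drive_tool(
  moves=[
    {"dx": 0.0005, "dy": 0.001, "dz": 0.04, "wx": 0, "wy": 0, "wz": 0, "claw": 0.6},
    {"dx": 0, "dy": 0, "dz": 0.04, "wx": 0, "wy": 0, "wz": 0, "claw": 0.6},
    {"dx": 0, "dy": 0, "dz": 0.016, "wx": 0, "wy": 0, "wz": 0, "claw": 0.6},
    {"dx": 0, "dy": 0, "dz": 0, "wx": 0, "wy": 0, "wz": 0, "claw": 0.6},
    {"dx": 0, "dy": 0, "dz": 0, "wx": 0, "wy": 0, "wz": 0, "claw": 0.3},
    {"dx": 0, "dy": 0, "dz": 0, "wx": 0, "wy": 0, "wz": 0, "claw": 0.1},
    {"dx": 0, "dy": 0, "dz": 0, "wx": 0, "wy": 0, "wz": 0, "claw": 0.1},
    {"dx": 0, "dy": 0, "dz": 0, "wx": 0, "wy": 0, "wz": 0, "claw": 0.1},
  ],
  grip_force=20,
)

```text
time_s: 5.45
tool_pos: [0.4772, -0.1448, 0.0697]
eef_rot: [[0.987, 0.16, 0.002], [0.16, -0.987, 0.001], [0.002, -0.001, -1.0]]
force: [-0.6, 7.1, 6.6]
width: 0.203
```

Run:
```python
from h import *
to([.4755,-.1445,.068],9.2)
a=np.radians(np.linspace(2,65,11)); x=-.055*np.cos(a); z=.055*np.sin(a)
print(np.c_[np.diff(x),-np.diff(z)].round(4).tolist())
```

```text
t 5.45 pos [ 0.4772 -0.1448  0.0697] tool shift [-0.0016 -0.0006  0.0017] len 0.002 rot [-0.0007 -0.0023  0.0006] F [-0.55  7.09  6.57] w 0.203
[[0.0005, -0.006], [0.0012, -0.0059], [0.0018, -0.0058], [0.0025, -0.0055], [0.0031, -0.0052], [0.0036, -0.0048], [0.0041, -0.0044], [0.0046, -0.0039], [0.005, -0.0034], [0.0053, -0.0029]]
```

>>> drive_tool(
  moves=[
    {"dx": 0.0005, "dy": 0, "dz": -0.006, "wx": 0, "wy": 0, "wz": 0, "claw": 0.1},
    {"dx": 0.0012, "dy": 0, "dz": -0.0059, "wx": 0, "wy": 0, "wz": 0, "claw": 0.1},
    {"dx": 0.0018, "dy": 0, "dz": -0.0058, "wx": 0, "wy": 0, "wz": 0, "claw": 0.1},
    {"dx": 0.0025, "dy": 0, "dz": -0.0055, "wx": 0, "wy": 0, "wz": 0, "claw": 0.1},
    {"dx": 0.0031, "dy": 0, "dz": -0.0052, "wx": 0, "wy": 0, "wz": 0, "claw": 0.1},
  ],
)

```text
time_s: 5.95
tool_pos: [0.4853, -0.1433, 0.0976]
eef_rot: [[0.987, 0.16, 0.0], [0.16, -0.987, 0.001], [0.0, -0.001, -1.0]]
force: [-0.5, 4.4, -3.3]
width: 0.204
```

>>> drive_tool(
  moves=[
    {"dx": 0.0036, "dy": 0, "dz": -0.0048, "wx": 0, "wy": 0, "wz": 0, "claw": 0.1},
    {"dx": 0.0041, "dy": 0, "dz": -0.0044, "wx": 0, "wy": 0, "wz": 0, "claw": 0.1},
    {"dx": 0.0046, "dy": 0, "dz": -0.0039, "wx": 0, "wy": 0, "wz": 0, "claw": 0.1},
    {"dx": 0.005, "dy": 0, "dz": -0.0034, "wx": 0, "wy": 0, "wz": 0, "claw": 0.1},
    {"dx": 0.0053, "dy": 0, "dz": -0.0029, "wx": 0, "wy": 0, "wz": 0, "claw": 0.1},
    {"dx": 0, "dy": 0, "dz": 0, "wx": 0, "wy": 0, "wz": 0, "claw": 0.1},
    {"dx": 0, "dy": 0, "dz": 0, "wx": 0, "wy": 0, "wz": 0, "claw": 0.1},
  ],
)

```text
time_s: 6.65
tool_pos: [0.5078, -0.1396, 0.1172]
eef_rot: [[0.987, 0.16, 0.001], [0.16, -0.987, 0.001], [0.001, -0.001, -1.0]]
force: [-3.4, 5.7, 3.6]
width: 0.202
```

>>> drive_tool(
  moves=[
    {"dx": 0.001, "dy": 0, "dz": 0, "wx": 0, "wy": 0, "wz": 0, "claw": 0.1},
    {"dx": 0, "dy": 0, "dz": 0, "wx": 0, "wy": 0, "wz": 0, "claw": 0.4},
    {"dx": 0, "dy": 0, "dz": 0, "wx": 0, "wy": 0, "wz": 0, "claw": 0.5},
    {"dx": 0, "dy": 0, "dz": 0, "wx": 0, "wy": 0, "wz": 0, "claw": 0.5},
    {"dx": 0, "dy": 0, "dz": -0.04, "wx": 0, "wy": 0, "wz": 0, "claw": 0.5},
    {"dx": 0, "dy": 0, "dz": -0.045, "wx": 0, "wy": 0, "wz": 0, "claw": 0.5},
    {"dx": 0, "dy": 0, "dz": -0.045, "wx": 0, "wy": 0, "wz": 0, "claw": 0.5},
    {"dx": -0.04, "dy": 0, "dz": 0, "wx": 0, "wy": 0, "wz": 0, "claw": 0.5},
    {"dx": 0, "dy": 0, "dz": 0, "wx": 0, "wy": 0, "wz": 0, "claw": 0.5},
  ],
)

```text
time_s: 7.55
tool_pos: [0.4673, -0.1471, 0.248]
eef_rot: [[0.987, 0.159, 0.002], [0.159, -0.987, -0.001], [0.002, 0.001, -1.0]]
force: [-0.0, -0.3, 0.0]
width: 0.494
```

Run:
```python
from h import *
im,d,p=snap('wrist','w4'); snap('top','top4'); snap('side','side4')
for f,h in(('w4',.115),('side4',.11),('top4',.115)):
    z=load(f); im,P,H,S,V=mea(z)
    m=(H>4)&(H<18)&(S>200)&(V>100)&(P[...,2]>.04)&(P[...,2]<.15)&(abs(P[...,0]-.49)<.06)&(abs(P[...,1]+.14)<.04)
    if m.any():
        c,a,l=comp(m); print(f,c,a,np.median(P[l],0).round(4),ray(z,*c,h).round(4))
# tester: red & top
for f in('side0','side4','top0'):
    z=load(f); im,P,H,S,V=mea(z)
    near=(abs(P[...,0]-.49)<.06)&(abs(P[...,1]-.205)<.06)
    m=near&(P[...,2]>.07)&(P[...,2]<.15); c,a,l=comp(m); print(f,c,a,P[l].min(0).round(4),np.median(P[l],0).round(4),P[l].max(0).round(4))
    t=near&(P[...,2]>.124)&(P[...,2]<.14); 
    if t.sum()>3: c,a,l=comp(t); print(' top',c,a,P[l].mean(0).round(4),ray(z,*c,.131).round(4))
    m=near&(P[...,2]>.055)&(P[...,2]<.065); print(' stand',cv2.minAreaRect(P[m][:,:2].astype(np.float32)))
to([.40,.205,.29],0)
```

```text
w4 [254.13043478 131.29565217] 115 [ 0.5141 -0.1397  0.1126] [ 0.5144 -0.1395  0.115 ]
side4 [282.625  180.1875] 16 [ 0.5069 -0.133   0.1087] [ 0.5072 -0.1318  0.11  ]
side0 [259.89732143 247.12946429] 224 [0.4847 0.2034 0.0706] [0.4958 0.2202 0.1075] [0.5108 0.2304 0.1329]
 top [260.09259259 239.24074074] 54 [0.4977 0.2154 0.1293] [0.4972 0.2176 0.131 ]
 stand ((0.4977339804172516, 0.21278691291809082), (0.07624135911464691, 0.07202067971229553), 70.05032348632812)
side4 [259.88209607 247.29694323] 229 [0.4851 0.2046 0.0705] [0.4961 0.2201 0.107 ] [0.5116 0.2284 0.1347]
 top [260.29824561 239.40350877] 57 [0.4971 0.2156 0.129 ] [0.4965 0.2181 0.131 ]
 stand ((0.4983729422092438, 0.21295344829559326), (0.0730469822883606, 0.07325124740600586), 72.31896209716797)
top0 [179.70114943 223.24137931] 87 [0.4843 0.1975 0.0766] [0.4946 0.2064 0.1274] [0.5097 0.2243 0.1381]
 top [178.10204082 221.97959184] 49 [0.4971 0.2103 0.1312] [0.4971 0.2103 0.131 ]
 stand ((0.4974933862686157, 0.2104817032814026), (0.07169683277606964, 0.06977864354848862), 70.73558807373047)
t 7.7 pos [ 0.4692 -0.1466  0.2462] tool shift [-0.0122 -0.3581 -0.0438] len 0.361 rot [ 1.000e-04 -3.000e-04  1.603e-01] F [ 0.    0.01 -0.43] w 0.501
```

The lever is up at the set position and stays there after release. Next I move over the stand.

>>> drive_tool(
  moves=[
    {"dx": 0.0054, "dy": -0.0407, "dz": -0.0049, "wx": 0, "wy": 0, "wz": 0, "claw": 0.5},
    {"dx": 0.0054, "dy": -0.0407, "dz": -0.0049, "wx": 0, "wy": 0, "wz": 0, "claw": 0.5},
    {"dx": 0.0054, "dy": -0.0407, "dz": -0.0049, "wx": 0, "wy": 0, "wz": 0, "claw": 0.5},
    {"dx": 0.0054, "dy": -0.0407, "dz": -0.0049, "wx": 0, "wy": 0, "wz": 0, "claw": 0.5},
    {"dx": 0.0054, "dy": -0.0407, "dz": -0.0049, "wx": 0, "wy": 0, "wz": 0, "claw": 0.5},
    {"dx": 0.0054, "dy": -0.0407, "dz": -0.0049, "wx": 0, "wy": 0, "wz": 0, "claw": 0.5},
    {"dx": 0.0054, "dy": -0.0407, "dz": -0.0049, "wx": 0, "wy": 0, "wz": 0, "claw": 0.5},
    {"dx": 0.0054, "dy": -0.0407, "dz": -0.0049, "wx": 0, "wy": 0, "wz": 0, "claw": 0.5},
    {"dx": 0.0054, "dy": -0.0407, "dz": -0.0049, "wx": 0, "wy": 0, "wz": 0, "claw": 0.5},
  ],
)

```text
time_s: 8.6
tool_pos: [0.4707, 0.1472, 0.2937]
eef_rot: [[0.965, 0.261, -0.019], [0.262, -0.963, 0.062], [-0.002, -0.065, -0.998]]
force: [0.9, -0.4, 0.1]
width: 0.5
```

>>> drive_tool(
  moves=[
    {"dx": 0, "dy": 0, "dz": 0, "wx": 0, "wy": 0, "wz": 0.123, "claw": 0.5},
    {"dx": 0, "dy": 0, "dz": 0, "wx": 0, "wy": 0, "wz": 0.123, "claw": 0.5},
    {"dx": 0, "dy": 0, "dz": 0, "wx": 0, "wy": 0, "wz": 0.123, "claw": 0.5},
    {"dx": 0, "dy": 0, "dz": 0, "wx": 0, "wy": 0, "wz": 0.123, "claw": 0.5},
    {"dx": 0, "dy": 0, "dz": 0, "wx": 0, "wy": 0, "wz": 0, "claw": 0.5},
    {"dx": 0, "dy": 0, "dz": 0, "wx": 0, "wy": 0, "wz": 0, "claw": 0.5},
  ],
)

```text
time_s: 9.2
tool_pos: [0.479, 0.0202, 0.2934]
eef_rot: [[0.997, -0.063, -0.043], [-0.055, -0.985, 0.163], [-0.053, -0.16, -0.986]]
force: [0.1, 1.4, 0.4]
width: 0.5
```

Run:
```python
from h import *
to([.4971,.2105,.29],-19)
im,d,p=snap('wrist','w5'); z=load('w5'); im,P,H,S,V=mea(z)
near=(abs(P[...,0]-.497)<.05)&(abs(P[...,1]-.21)<.05)
t=near&(P[...,2]>.124)&(P[...,2]<.14); c,a,l=comp(t)
rc=cv2.minAreaRect(P[l][:,:2].astype(np.float32)); print(c,a,P[l].mean(0).round(4),rc)
q=cv2.minAreaRect(np.argwhere(l)[:,::-1].astype(np.float32)); print('pix',q, ray(z,*q[0],.131))
for zz in (.08,.1,.12):
    m=near&(abs(P[...,2]-zz)<.006); print(zz,m.sum(),P[m].mean(0) if m.any() else '')
m=near&(P[...,2]>.055)&(P[...,2]<.065); print(' stand',cv2.minAreaRect(P[m][:,:2].astype(np.float32)))
s0,s4=load('side0'),load('side4')
a=cv2.resize(s0['im'][140:300,200:320],None,fx=3,fy=3); b=cv2.resize(s4['im'][140:300,200:320],None,fx=3,fy=3)
cv2.imwrite('pics/c5.png',np.hstack([cv2.resize(im,(480,360)),b[60:420]])[:,:,::-1][:, :800])
```

```text
t 9.2 pos [0.479  0.0202 0.2934] tool shift [ 0.0077 -0.1881  0.0336] len 0.191 rot [-0.1526  0.0746  0.2712] F [0.05 1.41 0.37] w 0.5
[ 90.84110169 155.77542373] 472 [0.4992 0.2094 0.1296] ((0.49884212017059326, 0.2107948511838913), (0.02220112644135952, 0.020694324746727943), 69.68359375)
pix ((91.25000762939453, 155.75001525878906), (25.61444854736328, 21.50348663330078), 18.434947967529297) [0.49948568 0.20786011 0.131     ]
0.08 159 [0.50058015 0.20390934 0.08011684]
0.1 185 [0.5004725  0.20379548 0.0999989 ]
0.12 262 [0.50062607 0.20420089 0.12072925]
 stand ((0.4984646737575531, 0.2121354192495346), (0.07155787199735641, 0.07065968215465546), 71.06172943115234)
```

View pics/c5.png

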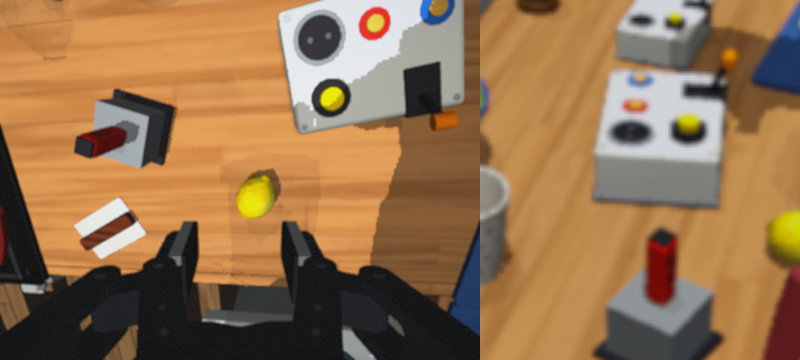

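The lever stands up after release, and the tester is visible at left. The tool came out tilted and short of its target, so I check the joints.

Run:
```python
from h import *
s=get_state(); print(s['qpos'].round(2),s['joint_vel'].round(2),s['tool_pos'],s['eef_rot'].round(3))
```

```text
[ -3.12  12.     2.94  83.96   9.22 179.96] [ 1.47 -0.31 -0.19 -0.16 -0.17 -0.05] [0.47884097 0.02095363 0.29353678] [[ 0.997 -0.061 -0.043]
 [-0.054 -0.985  0.163]
 [-0.053 -0.16  -0.986]]
```

>>> drive_tool(
  moves=[
    {"dx": 0, "dy": 0, "dz": 0, "wx": 0, "wy": 0, "wz": 0, "claw": 0.5},
  ],
)

```text
time_s: 9.35
tool_pos: [0.4786, 0.0217, 0.2937]
eef_rot: [[0.997, -0.06, -0.043], [-0.052, -0.985, 0.163], [-0.052, -0.16, -0.986]]
force: [-0.3, -0.3, 0.2]
width: 0.502
```

Run:
```python
from h import *
s=get_state(); print(s['qpos'].round(2),s['joint_vel'].round(2),s['tool_pos'],s['eef_rot'].round(3))
```

```text
[ -3.03  11.97   2.92  83.96   9.21 179.95] [ 0.51 -0.24 -0.26  0.06 -0.04 -0.09] [0.4786478  0.02171272 0.29367516] [[ 0.997 -0.06  -0.043]
 [-0.052 -0.985  0.163]
 [-0.052 -0.16  -0.986]]
```

Joint 6 is at its 180° limit, because the yaw has to stay above joint 1's angle. I'll grasp across the other pair of sides instead, with tool yaw +71°.

Run:
```python
from h import *
to([.48,.02,.29],71)
```

```text
t 9.35 pos [0.4786 0.0217 0.2937] tool shift [0.0016 0.0022 0.0033] len 0.004 rot [-0.1715 -0.059  -1.2922] F [-0.27 -0.34  0.25] w 0.502
```

>>> drive_tool(
  moves=[
    {"dx": 0, "dy": 0, "dz": 0, "wx": -0.0191, "wy": -0.0066, "wz": -0.1436, "claw": 0.5},
    {"dx": 0, "dy": 0, "dz": 0, "wx": -0.0191, "wy": -0.0066, "wz": -0.1436, "claw": 0.5},
    {"dx": 0, "dy": 0, "dz": 0, "wx": -0.0191, "wy": -0.0066, "wz": -0.1436, "claw": 0.5},
    {"dx": 0, "dy": 0, "dz": 0, "wx": -0.0191, "wy": -0.0066, "wz": -0.1436, "claw": 0.5},
    {"dx": 0, "dy": 0, "dz": 0, "wx": -0.0191, "wy": -0.0066, "wz": -0.1436, "claw": 0.5},
    {"dx": 0, "dy": 0, "dz": 0, "wx": -0.0191, "wy": -0.0066, "wz": -0.1436, "claw": 0.5},
    {"dx": 0, "dy": 0, "dz": 0, "wx": -0.0191, "wy": -0.0066, "wz": -0.1436, "claw": 0.5},
    {"dx": 0, "dy": 0, "dz": 0, "wx": -0.0191, "wy": -0.0066, "wz": -0.1436, "claw": 0.5},
    {"dx": 0, "dy": 0, "dz": 0, "wx": -0.0191, "wy": -0.0066, "wz": -0.1436, "claw": 0.5},
    {"dx": 0, "dy": 0, "dz": 0, "wx": 0, "wy": 0, "wz": 0, "claw": 0.5},
    {"dx": 0, "dy": 0, "dz": 0, "wx": 0, "wy": 0, "wz": 0, "claw": 0.5},
  ],
)

```text
time_s: 10.45
tool_pos: [0.4784, 0.0218, 0.2939]
eef_rot: [[0.329, 0.944, -0.0], [0.944, -0.329, -0.0], [-0.0, -0.0, -1.0]]
force: [0.5, -0.0, 0.6]
width: 0.499
```

Run:
```python
from h import *
print(get_state()['qpos'].round(1)); to([.486,.178,.28],71)
```

```text
[  2.6   9.5   0.6  81.1  -0.  111.8]
t 10.45 pos [0.4784 0.0218 0.2939] tool shift [ 0.15   -0.0442  0.0138] len 0.157 rot [-0.0001  0.0002 -0.0038] F [ 0.49 -0.04  0.62] w 0.499
```

>>> drive_tool(
  moves=[
    {"dx": 0.0375, "dy": -0.011, "dz": 0.0035, "wx": 0, "wy": 0, "wz": -0.0038, "claw": 0.5},
    {"dx": 0.0375, "dy": -0.011, "dz": 0.0035, "wx": 0, "wy": 0, "wz": 0, "claw": 0.5},
    {"dx": 0.0375, "dy": -0.011, "dz": 0.0035, "wx": 0, "wy": 0, "wz": 0, "claw": 0.5},
    {"dx": 0.0375, "dy": -0.011, "dz": 0.0035, "wx": 0, "wy": 0, "wz": 0, "claw": 0.5},
    {"dx": 0, "dy": 0, "dz": 0, "wx": 0, "wy": 0, "wz": 0, "claw": 0.5},
    {"dx": 0, "dy": 0, "dz": 0, "wx": 0, "wy": 0, "wz": 0, "claw": 0.5},
    {"dx": 0, "dy": 0, "dz": 0, "wx": 0, "wy": 0, "wz": 0, "claw": 0.5},
  ],
)

```text
time_s: 11.15
tool_pos: [0.4854, 0.1767, 0.2797]
eef_rot: [[0.325, 0.946, -0.0], [0.946, -0.325, -0.001], [-0.001, 0.0, -1.0]]
force: [-1.2, -0.0, -0.2]
width: 0.499
```

Run:
```python
from h import *
im,d,p=snap('wrist','w6'); z=load('w6'); im,P,H,S,V=mea(z)
near=(abs(P[...,0]-.497)<.04)&(abs(P[...,1]-.21)<.04)
t=near&(P[...,2]>.124)&(P[...,2]<.14); c,a,l=comp(t)
rc=cv2.minAreaRect(P[l][:,:2].astype(np.float32)); print(c,a,P[l].mean(0).round(4),rc)
q=cv2.minAreaRect(np.argwhere(l)[:,::-1].astype(np.float32)); print('pix',q, ray(z,*q[0],.131))
m=near&(P[...,2]>.055)&(P[...,2]<.065); print(' stand',cv2.minAreaRect(P[m][:,:2].astype(np.float32)))
to([.4975,.2115,.2],71)
```

```text
[255.28125    138.88157895] 608 [0.4984 0.2133 0.1304] ((0.4982359707355499, 0.21287856996059418), (0.020795006304979324, 0.021474028006196022), 67.57899475097656)
pix ((255.2367401123047, 138.94912719726562), (25.077665328979492, 25.2772216796875), 3.8140745162963867) [0.49836226 0.21338522 0.131     ]
 stand ((0.498146653175354, 0.21252888441085815), (0.0697832778096199, 0.07006830722093582), 71.0396728515625)
t 11.2 pos [0.4855 0.1765 0.2798] tool shift [ 0.0371 -0.0001  0.0798] len 0.088 rot [0.0002 0.0005 0.0007] F [-0.49 -0.36  0.26] w 0.499
```

View pics/w6.png

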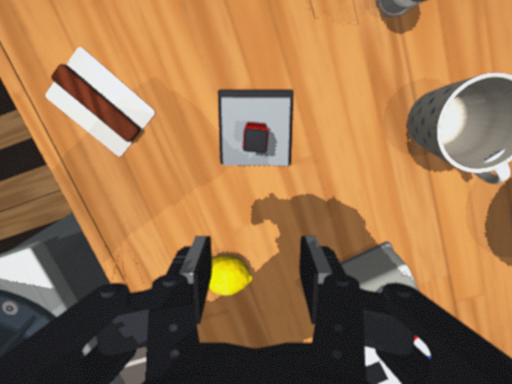

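The tester's dark top is at (256,139), between the jaws. The mug and lemon are clear of the descent. I go down and grip.

>>> drive_tool(
  moves=[
    {"dx": 0.0195, "dy": 0.0002, "dz": 0.01, "wx": 0, "wy": 0, "wz": 0.055, "claw": 0.5},
    {"dx": 0.0195, "dy": 0, "dz": 0.01, "wx": 0, "wy": 0, "wz": 0, "claw": 0.5},
    {"dx": 0, "dy": 0, "dz": 0.03, "wx": 0, "wy": 0, "wz": 0, "claw": 0.5},
    {"dx": 0, "dy": 0, "dz": 0.04, "wx": 0, "wy": 0, "wz": 0, "claw": 0.5},
    {"dx": 0, "dy": 0, "dz": 0.04, "wx": 0, "wy": 0, "wz": 0, "claw": 0.5},
    {"dx": 0, "dy": 0, "dz": 0.03, "wx": 0, "wy": 0, "wz": 0, "claw": 0.5},
    {"dx": 0, "dy": 0, "dz": 0.012, "wx": 0, "wy": 0, "wz": 0, "claw": 0.5},
    {"dx": 0, "dy": 0, "dz": 0, "wx": 0, "wy": 0, "wz": 0, "claw": 0.5},
    {"dx": 0, "dy": 0, "dz": 0, "wx": 0, "wy": 0, "wz": 0, "claw": 0.5},
  ],
)

```text
time_s: 12.1
tool_pos: [0.4999, 0.2139, 0.1089]
eef_rot: [[0.374, 0.927, 0.001], [0.927, -0.374, -0.0], [0.0, 0.001, -1.0]]
force: [0.1, -0.3, 1.2]
width: 0.501
```

>>> drive_tool(
  moves=[
    {"dx": 0, "dy": 0, "dz": 0, "wx": 0, "wy": 0, "wz": 0, "claw": 0.3},
    {"dx": 0, "dy": 0, "dz": 0, "wx": 0, "wy": 0, "wz": 0, "claw": 0.15},
    {"dx": 0, "dy": 0, "dz": 0, "wx": 0, "wy": 0, "wz": 0, "claw": 0.1},
    {"dx": 0, "dy": 0, "dz": 0, "wx": 0, "wy": 0, "wz": 0, "claw": 0.1},
    {"dx": 0, "dy": 0, "dz": 0, "wx": 0, "wy": 0, "wz": 0, "claw": 0.1},
  ],
  grip_force=50,
)

```text
time_s: 12.6
tool_pos: [0.5, 0.214, 0.109]
eef_rot: [[0.374, 0.927, 0.002], [0.927, -0.374, 0.0], [0.001, 0.002, -1.0]]
force: [-0.2, 0.1, 7.9]
width: 0.25
```

>>> drive_tool(
  moves=[
    {"dx": 0, "dy": 0, "dz": -0.005, "wx": 0, "wy": 0, "wz": 0, "claw": 0.1},
    {"dx": 0, "dy": 0, "dz": -0.015, "wx": 0, "wy": 0, "wz": 0, "claw": 0.1},
    {"dx": 0, "dy": 0, "dz": -0.02, "wx": 0, "wy": 0, "wz": 0, "claw": 0.1},
    {"dx": 0, "dy": 0, "dz": -0.025, "wx": 0, "wy": 0, "wz": 0, "claw": 0.1},
    {"dx": 0, "dy": 0, "dz": -0.025, "wx": 0, "wy": 0, "wz": 0, "claw": 0.1},
    {"dx": 0, "dy": 0, "dz": -0.02, "wx": 0, "wy": 0, "wz": 0, "claw": 0.1},
    {"dx": 0, "dy": 0, "dz": 0, "wx": 0, "wy": 0, "wz": 0, "claw": 0.1},
    {"dx": 0, "dy": 0, "dz": 0, "wx": 0, "wy": 0, "wz": 0, "claw": 0.1},
  ],
)

```text
time_s: 13.4
tool_pos: [0.4993, 0.2137, 0.2178]
eef_rot: [[0.374, 0.927, 0.001], [0.927, -0.374, -0.0], [-0.0, 0.001, -1.0]]
force: [-0.8, -0.7, -2.1]
width: 0.253
```

Run:
```python
from h import *
s=get_state(); T=s['tool_pos']
snap('side','s7'); snap('wrist','w7')
for f in('s7','w7'):
    z=load(f); im,P,H,S,V=mea(z)
    near=(abs(P[...,0]-.5)<.03)&(abs(P[...,1]-.214)<.04)&(P[...,2]>.08)
    for zz in np.arange(.095,.24,.01):
        m=near&(abs(P[...,2]-zz)<.005)
        if m.sum()>2: print(f,round(zz,3),m.sum(),P[m].mean(0).round(4),P[m].min(0).round(4)[:2],P[m].max(0).round(4)[:2],np.median(im[m],0))
a=cv2.resize(load('s7')['im'][150:300,200:320],None,fx=3,fy=3)
b=cv2.resize(load('w7')['im'],(480,360))
cv2.imwrite('pics/c7.png',np.hstack([b,a[:360,:320]])[:,:,::-1])
to([.598,-.0845,.25])
```

```text
s7 0.125 5 [0.5002 0.2125 0.1267] [0.4982 0.2111] [0.5016 0.2146] [97. 74. 59.]
s7 0.135 3 [0.4995 0.2134 0.1336] [0.4976 0.2088] [0.5023 0.2174] [84. 70. 63.]
s7 0.145 14 [0.498  0.2161 0.145 ] [0.4936 0.212 ] [0.5035 0.2186] [48.5 34.  23.5]
s7 0.155 16 [0.4985 0.2166 0.1551] [0.4928 0.2128] [0.5047 0.2195] [22.5 16.5 15. ]
s7 0.165 11 [0.4996 0.2172 0.1636] [0.4938 0.2131] [0.5059 0.2214] [53. 14. 14.]
s7 0.175 29 [0.4982 0.2196 0.1753] [0.4865 0.2106] [0.5118 0.2269] [99. 15. 11.]
s7 0.185 36 [0.4989 0.2195 0.1844] [0.4861 0.2061] [0.5129 0.2277] [106.  12.   7.]
s7 0.195 31 [0.5005 0.2214 0.195 ] [0.4857 0.216 ] [0.5148 0.2279] [108.  16.  11.]
s7 0.205 56 [0.4992 0.2218 0.2057] [0.4766 0.2091] [0.5249 0.2318] [80.5 42.5 42. ]
s7 0.215 58 [0.4996 0.2214 0.2149] [0.476  0.2085] [0.5253 0.2322] [70. 34. 35.]
s7 0.225 66 [0.4979 0.2216 0.2245] [0.4751 0.2093] [0.5251 0.2309] [67.5 26.5 28. ]
s7 0.235 67 [0.503  0.2184 0.2354] [0.4777 0.1956] [0.5262 0.2328] [49. 22. 24.]
w7 0.125 14 [0.499  0.2131 0.1248] [0.4966 0.2117] [0.5007 0.2139] [129.  131.5 136. ]
w7 0.145 93 [0.5004 0.2166 0.1458] [0.4928 0.2115] [0.5054 0.2184] [40. 37. 40.]
w7 0.155 66 [0.5009 0.2171 0.1541] [0.4954 0.2129] [0.5052 0.2185] [23.5 20.  24. ]
w7 0.175 238 [0.5025 0.2214 0.1754] [0.4916 0.215 ] [0.5117 0.2249] [111.5  23.   20. ]
w7 0.185 303 [0.5026 0.2213 0.1851] [0.4916 0.2148] [0.5118 0.2249] [113.  21.  17.]
w7 0.195 374 [0.5028 0.2213 0.1954] [0.4889 0.2151] [0.5188 0.229 ] [114.  21.  16.]
w7 0.205 912 [0.5029 0.2215 0.2054] [0.4796 0.2102] [0.5245 0.23  ] [97.5 26.  26. ]
w7 0.215 1200 [0.5026 0.2215 0.2151] [0.4789 0.2101] [0.5245 0.2299] [86. 27. 28.]
w7 0.225 1328 [0.5027 0.2218 0.2248] [0.4793 0.21  ] [0.5245 0.23  ] [86. 25. 24.]
w7 0.235 4632 [0.5002 0.2156 0.2368] [0.4709 0.1976] [0.5299 0.237 ] [32. 29. 31.]
t 13.5 pos [0.4988 0.2135 0.2168] tool shift [-0.2392  0.2035 -0.033 ] len 0.316 F [-0.95 -0.41 -1.08] w 0.251
```

View pics/c7.png

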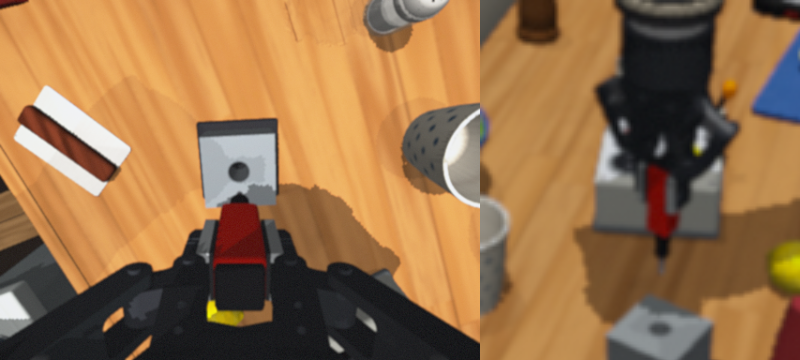

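The tester is upright in the grip, and its tip sits about 2 mm off the TCP toward −tool-x. Now I carry it to the red contact at height.

>>> drive_tool(
  moves=[
    {"dx": 0, "dy": 0, "dz": -0.03, "wx": 0, "wy": 0, "wz": 0, "claw": 0.1},
    {"dx": -0.0297, "dy": 0.0254, "dz": 0, "wx": 0, "wy": 0, "wz": 0, "claw": 0.1},
    {"dx": -0.0297, "dy": 0.0254, "dz": 0, "wx": 0, "wy": 0, "wz": 0, "claw": 0.1},
    {"dx": -0.0297, "dy": 0.0254, "dz": 0, "wx": 0, "wy": 0, "wz": 0, "claw": 0.1},
    {"dx": -0.0297, "dy": 0.0254, "dz": 0, "wx": 0, "wy": 0, "wz": 0, "claw": 0.1},
    {"dx": -0.0297, "dy": 0.0254, "dz": 0, "wx": 0, "wy": 0, "wz": 0, "claw": 0.1},
    {"dx": -0.0297, "dy": 0.0254, "dz": 0, "wx": 0, "wy": 0, "wz": 0, "claw": 0.1},
    {"dx": -0.0297, "dy": 0.0254, "dz": 0, "wx": 0, "wy": 0, "wz": 0, "claw": 0.1},
    {"dx": -0.0297, "dy": 0.0254, "dz": 0, "wx": 0, "wy": 0, "wz": 0, "claw": 0.1},
    {"dx": 0, "dy": 0, "dz": 0, "wx": 0, "wy": 0, "wz": 0, "claw": 0.1},
    {"dx": 0, "dy": 0, "dz": 0, "wx": 0, "wy": 0, "wz": 0, "claw": 0.1},
  ],
)

```text
time_s: 14.6
tool_pos: [0.5983, -0.0834, 0.2466]
eef_rot: [[0.376, 0.927, -0.002], [0.927, -0.376, -0.0], [-0.001, -0.002, -1.0]]
force: [-0.1, -0.7, -1.3]
width: 0.251
```

Run:
```python
from h import *
to([.5987,-.0828,.185],68)
```

```text
t 14.6 pos [ 0.5983 -0.0834  0.2466] tool shift [0.0007 0.0002 0.0616] len 0.062 rot [-0.0018  0.0009 -0.0013] F [-0.11 -0.74 -1.27] w 0.251
```

>>> drive_tool(
  moves=[
    {"dx": 0.0005, "dy": 0, "dz": 0.03, "wx": 0, "wy": 0, "wz": 0, "claw": 0.1},
    {"dx": 0, "dy": 0, "dz": 0.025, "wx": 0, "wy": 0, "wz": 0, "claw": 0.1},
    {"dx": 0, "dy": 0, "dz": 0.01, "wx": 0, "wy": 0, "wz": 0, "claw": 0.1},
    {"dx": 0, "dy": 0, "dz": 0, "wx": 0, "wy": 0, "wz": 0, "claw": 0.1},
    {"dx": 0, "dy": 0, "dz": 0, "wx": 0, "wy": 0, "wz": 0, "claw": 0.1},
    {"dx": 0, "dy": 0, "dz": 0, "wx": 0, "wy": 0, "wz": 0, "claw": 0.1},
  ],
)

```text
time_s: 15.2
tool_pos: [0.5995, -0.0821, 0.1842]
eef_rot: [[0.374, 0.927, 0.002], [0.927, -0.374, -0.001], [-0.0, 0.002, -1.0]]
force: [-0.6, 0.4, -1.3]
width: 0.251
```

Run:
```python
from h import *
to([.5987,-.0828,.162],68)
snap('side','s8'); snap('wrist','w8'); snap('top','t8')
c=[.598,-.0848]
for f in('s8','w8'):
    z=load(f); im,P,H,S,V=mea(z)
    near=(abs(P[...,0]-c[0])<.03)&(abs(P[...,1]-c[1])<.03)
    for zz in np.arange(.074,.20,.006):
        m=near&(abs(P[...,2]-zz)<.003)
        if m.sum()>2: print(f,round(zz,3),m.sum(),P[m].mean(0).round(4),np.median(im[m],0))
    r=near&((H<6)|(H>172))&(S>130)&(abs(P[...,2]-.067)<.005); print(f,'ring',r.sum(),P[r].mean(0) if r.any() else '')
    if r.any(): q=cv2.fitEllipse(np.argwhere(cv2.dilate(comp(r)[2].astype(np.uint8),None)>0)[:,::-1].astype(np.float32)); print(q, ray(z,*q[0],.067))
a=cv2.resize(load('s8')['im'][120:240,210:330],None,fx=3,fy=3)
b=cv2.resize(load('w8')['im'],(480,360))
cv2.imwrite('pics/c8.png',np.hstack([b,a[:360,:320]])[:,:,::-1])
```

```text
t 15.2 pos [ 0.5995 -0.0821  0.1842] tool shift [-0.0009 -0.0005  0.0222] len 0.022 rot [0.0021 0.0001 0.0007] F [-0.57  0.39 -1.31] w 0.251
s8 0.11 6 [ 0.5973 -0.0806  0.1099] [54.  52.5 46.5]
s8 0.116 4 [ 0.5993 -0.0794  0.1158] [45.5 32.5 22.5]
s8 0.122 6 [ 0.5974 -0.0781  0.1211] [15.  12.5 14. ]
s8 0.128 6 [ 0.5977 -0.079   0.1267] [31.  28.5 27.5]
s8 0.134 8 [ 0.5991 -0.0793  0.1338] [75.5 41.5 39.5]
s8 0.14 12 [ 0.5989 -0.0766  0.14  ] [102.5  34.5  30.5]
s8 0.146 16 [ 0.5974 -0.0759  0.146 ] [111.   14.    8.5]
s8 0.152 14 [ 0.6025 -0.0773  0.1515] [108.5  16.5  12. ]
s8 0.158 13 [ 0.5999 -0.0744  0.1577] [109.  14.  11.]
s8 0.164 12 [ 0.6017 -0.0745  0.1639] [105.   43.   40.5]
s8 0.17 20 [ 0.5976 -0.0721  0.1695] [88.5 58.5 59. ]
s8 0.176 27 [ 0.6021 -0.0745  0.1756] [92. 44. 45.]
s8 0.182 27 [ 0.6008 -0.0742  0.1817] [83. 49. 51.]
s8 0.188 26 [ 0.5968 -0.0724  0.1885] [75.5 28.5 29.5]
s8 0.194 30 [ 0.5985 -0.0753  0.1939] [74.  43.  44.5]
s8 ring 4 [ 0.60352695 -0.08276014  0.06526212]
((248.42697143554688, 195.0542449951172), (2.987382650375366, 4.589293003082275), 157.37
[... 409 characters left out ...]
 0.1403] [98. 25. 23.]
w8 0.146 163 [ 0.6033 -0.0745  0.146 ] [99. 18. 15.]
w8 0.152 182 [ 0.603  -0.0743  0.1521] [100.   18.   14.5]
w8 0.158 197 [ 0.6034 -0.0745  0.158 ] [100.  19.  15.]
w8 0.164 247 [ 0.6033 -0.0744  0.1641] [100.  18.  15.]
w8 0.17 503 [ 0.6031 -0.074   0.1703] [92. 24. 23.]
w8 0.176 647 [ 0.6034 -0.0744  0.1762] [77. 24. 23.]
w8 0.182 698 [ 0.6033 -0.0743  0.1821] [75. 24. 24.]
w8 0.188 824 [ 0.603  -0.0742  0.1881] [74. 23. 23.]
w8 0.194 765 [ 0.6035 -0.0739  0.1939] [75. 21. 19.]
w8 ring 499 [ 0.59958541 -0.08161456  0.06711433]
((254.26795959472656, 196.8294677734375), (30.496658325195312, 32.473995208740234), 84.0484619140625) [ 0.59854161 -0.08398857  0.067     ]
```

View pics/c8.png

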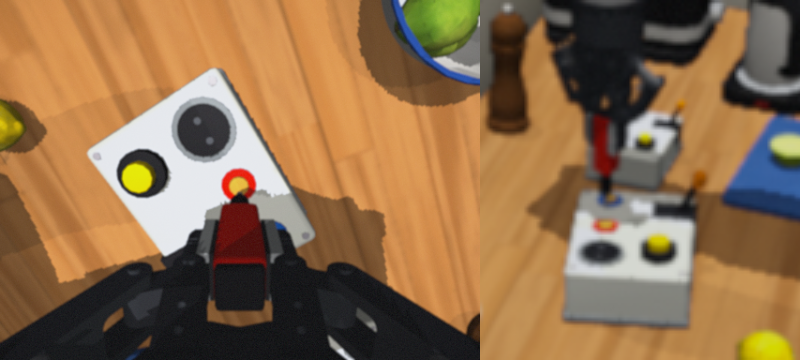

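The tip at about (0.599,-0.0845) is above the red contact at (0.5985,-0.084), within 1 mm. The lever is still up. I lower in stages.

>>> drive_tool(
  moves=[
    {"dx": -0.0005, "dy": 0, "dz": 0.008, "wx": 0, "wy": 0, "wz": 0, "claw": 0.1},
    {"dx": 0, "dy": 0, "dz": 0.006, "wx": 0, "wy": 0, "wz": 0, "claw": 0.1},
    {"dx": 0, "dy": 0, "dz": 0, "wx": 0, "wy": 0, "wz": 0, "claw": 0.1},
    {"dx": 0, "dy": 0, "dz": 0, "wx": 0, "wy": 0, "wz": 0, "claw": 0.1},
    {"dx": 0, "dy": 0, "dz": 0, "wx": 0, "wy": 0, "wz": 0, "claw": 0.1},
  ],
)

```text
time_s: 15.85
tool_pos: [0.5987, -0.0828, 0.1689]
eef_rot: [[0.374, 0.927, 0.0], [0.927, -0.374, -0.001], [-0.001, 0.0, -1.0]]
force: [0.5, 0.0, -1.5]
width: 0.254
```

Run:
```python
from h import *
F=[]
for i in range(6):
    snap('wrist','w9'); F.append(get_state()['force'])
print(np.mean(F,0),np.std(F,0)); to([.5987,-.0828,.162],68)
```

```text
[ 0.11093697  0.16215602 -1.0798227 ] [0.41860914 0.32078196 0.72588834]
t 16.15 pos [ 0.5987 -0.0827  0.1689] tool shift [-0.      0.      0.0069] len 0.007 rot [0.0003 0.0006 0.0003] F [ 0.28  0.59 -2.05] w 0.25
```

>>> drive_tool(
  moves=[
    {"dx": 0, "dy": 0, "dz": 0.004, "wx": 0, "wy": 0, "wz": 0, "claw": 0.1},
    {"dx": 0, "dy": 0, "dz": 0.004, "wx": 0, "wy": 0, "wz": 0, "claw": 0.1},
    {"dx": 0, "dy": 0, "dz": 0, "wx": 0, "wy": 0, "wz": 0, "claw": 0.1},
    {"dx": 0, "dy": 0, "dz": 0, "wx": 0, "wy": 0, "wz": 0, "claw": 0.1},
    {"dx": 0, "dy": 0, "dz": 0, "wx": 0, "wy": 0, "wz": 0, "claw": 0.1},
  ],
)

```text
time_s: 16.65
tool_pos: [0.5986, -0.0827, 0.1609]
eef_rot: [[0.374, 0.927, 0.0], [0.927, -0.374, -0.001], [-0.001, 0.0, -1.0]]
force: [-0.5, -0.5, 1.1]
width: 0.247
```

Run:
```python
from h import *
F=[]
for i in range(6):
    snap('wrist','w10'); F.append(get_state()['force'])
print(np.mean(F,0),np.std(F,0)); to([.5987,-.0828,.162],68)
z=load('w10'); im,P,H,S,V=mea(z)
near=(abs(P[...,0]-.598)<.03)&(abs(P[...,1]+.0848)<.03)
for zz in np.arange(.070,.13,.004):
    m=near&(abs(P[...,2]-zz)<.002)
    if m.sum()>2: print(round(zz,3),m.sum(),P[m].mean(0).round(4),np.median(im[m],0))
```

```text
[-0.09195256 -0.01823287  1.47326333] [0.60742323 0.56038504 0.57649226]
t 16.95 pos [ 0.5986 -0.0827  0.1609] tool shift [-0.0001  0.0001 -0.0011] len 0.001 rot [0.0002 0.0006 0.0004] F [ 0.62 -0.17  2.07] w 0.253
0.07 274 [ 0.5998 -0.0803  0.0697] [225.  155.5  60. ]
0.086 30 [ 0.5997 -0.0796  0.0865] [111.  82.  35.]
0.09 40 [ 0.6003 -0.0797  0.09  ] [42. 28. 22.]
0.094 39 [ 0.6004 -0.0796  0.0941] [20. 18. 20.]
0.098 34 [ 0.6007 -0.0792  0.0979] [19.5 17.5 22.5]
0.102 15 [ 0.6007 -0.0788  0.1013] [30. 20. 21.]
0.114 39 [ 0.6019 -0.0748  0.1151] [80. 22. 20.]
0.118 98 [ 0.6026 -0.075   0.1181] [98. 20. 16.]
0.122 112 [ 0.602  -0.0748  0.122 ] [99. 18. 15.]
0.126 109 [ 0.6024 -0.0749  0.126 ] [99. 19. 15.]
```

Force and kinematics both give about 6 mm of push. I back off 0.8 mm and average the force.

>>> drive_tool(
  moves=[
    {"dx": 0, "dy": 0, "dz": -0.0008, "wx": 0, "wy": 0, "wz": 0, "claw": 0.1},
    {"dx": 0, "dy": 0, "dz": 0, "wx": 0, "wy": 0, "wz": 0, "claw": 0.1},
    {"dx": 0, "dy": 0, "dz": 0, "wx": 0, "wy": 0, "wz": 0, "claw": 0.1},
    {"dx": 0, "dy": 0, "dz": 0, "wx": 0, "wy": 0, "wz": 0, "claw": 0.1},
  ],
)

```text
time_s: 17.35
tool_pos: [0.5987, -0.0827, 0.1616]
eef_rot: [[0.374, 0.927, 0.0], [0.927, -0.374, -0.001], [-0.001, 0.0, -1.0]]
force: [-0.2, 0.1, 1.2]
width: 0.25
```

Run:
```python
from h import *
F=[]
for i in range(20):
    capture('wrist'); F.append(get_state()['force'])
print(np.mean(F,0),np.std(F,0)); to([.5987,-.0828,.162],68)
im=snap('wrist','w11')[0]; s=snap('side','s11')[0]
z=load('s11'); _,P,H,S,V=mea(z)
m=(H>4)&(H<18)&(S>200)&(V>100)&(P[...,2]>.04)&(P[...,2]<.15)&(abs(P[...,0]-.49)<.06)&(abs(P[...,1]+.14)<.04)
print('knob',np.median(P[m],0),m.sum())
a=cv2.resize(s[120:240,210:330],None,fx=3,fy=3); b=cv2.resize(im[170:290,190:350],None,fx=3,fy=3,interpolation=cv2.INTER_CUBIC)
cv2.imwrite('pics/c11.png',np.hstack([b,a[:,:320]])[:,:,::-1])
```

```text
[-0.60158363  0.23095774  1.27296504] [0.43734956 0.5672347  0.43632469]
t 18.35 pos [ 0.5987 -0.0827  0.1616] tool shift [-0.      0.     -0.0004] len 0.0 rot [0.0003 0.0006 0.0004] F [-0.16  0.25  1.57] w 0.25
knob [ 0.50835644 -0.13369996  0.11167545] 21
```

View pics/c11.png

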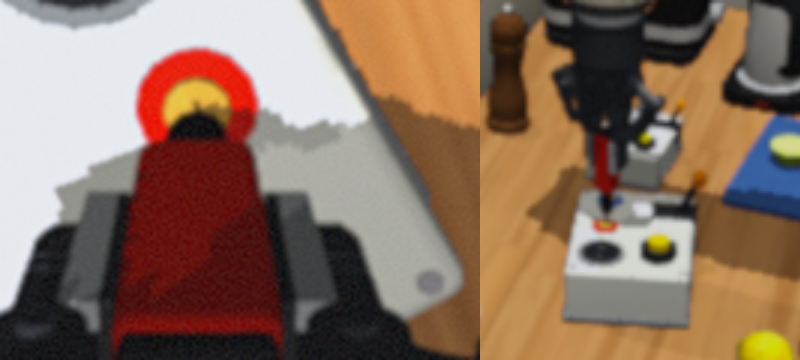

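The tester stands upright on the red contact, clear of the blue one, and the lever is up. The net tip force is about 2.3 N, which means roughly 5 mm of push. I hand in.

```bash
python3 -c "
from plant import *
print(job_done())"
```

```text
the job is handed in; nothing more can be done
None
```

The job is handed in at about 18.4 s, with the gripper still holding the tester upright on the red-ringed contact; no verdict was reported.

- **Button and lever:** I pressed the yellow button about 4.5 mm and held it, and the side camera showed the lever dropped, with its knob at about z 0.064. I then pinched the knob, lifted it along its arc and let go. The last check showed the knob still up at z of about 0.11.
- **Tester:** I lifted it from the stand and lowered it onto the red contact. Just before lowering, the tip was within about 1 mm of the contact's centre.
- **Tip push:** The net force on the tip was about 2.3 N, with sensor noise of about 0.4 N. That and the tool height both put the push at about 5 mm, half the travel.
- **Things to leave alone:** The tester stayed clear of the blue contact. The mug, lemon and salt shaker were not approached, but I did not measure them again at the end.

**What went wrong on the way:** The first move call was refused for missing keys. The first approach to the stand ran joint 6 to its 180° limit, so the tool tilted and stopped short in free air. I straightened it there and grasped the tester across its other two sides. The force during the button press read only about 2 N against the stated 3 to 6 N, although the lever did drop.

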